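# Change over the studio's air line at the lever valves

### The job

Change the compressed air over from the pink line to the yellow one at the row of lever valves. First shut the valve with the pink knob by moving its lever all the way over to the red side, then open the one with the yellow knob all the way to the green side; the two must never be open together. Leave the other three levers as they are, knock nothing over or out of place, and let go of everything at the end.

Things in the scene. Friction and masses are not known exactly. Their poses are not given: they have to be found in the camera images.
- air_bar: Aluminium base of the air distribution bar, 100 x 330 x 20 mm, screwed to the table; origin at the centre of its underside, y along its length. Levers swing in its x-z plane: leaning to -x (over the red strips) is shut, leaning to +x (over the green strips, towards the brass outlets) is open
- row_mid (a point): Middle of the row of five grey valve blocks on the bar, on their tops, 54 mm above the table. The blocks stand side by side along the bar's y, centres 55 mm apart (y = -110 to 110 mm from here); which colour stands where changes
- regulator_top (a point): Top of the regulator with a gauge fixed at the bar's +y end, about 50 mm wide, 78 mm high, 190 mm from the row's middle
- pink_lever (a joint): Hinge of the valve lever with the pink knob, rad: 0 = fully shut (leaning 0.5 rad to the bar's -x side), 1.0 = fully open (leaning 0.5 rad to +x); hinge axis along the bar's y, 56 mm above the table over the bar's long centre line; friction keeps it where it is left, about 1.5 N at the knob moves it, with hard stops at both ends
- pink_knob (a point): Centre of the pink ball knob, 32 mm diameter, at the end of its 10 mm thick steel lever, 95 mm from the hinge (139 mm above the table at either end of the swing, 151 mm upright)
- yellow_lever (a joint): Hinge of the valve lever with the yellow knob, rad: 0 = fully shut (leaning 0.5 rad to the bar's -x side), 1.0 = fully open (leaning 0.5 rad to +x); hinge axis along the bar's y, 56 mm above the table over the bar's long centre line; friction keeps it where it is left, about 1.5 N at the knob moves it, with hard stops at both ends
- yellow_knob (a point): Centre of the yellow ball knob, 32 mm diameter, at the end of its 10 mm thick steel lever, 95 mm from the hinge (139 mm above the table at either end of the swing, 151 mm upright)
- blue_lever (a joint): Hinge of the valve lever with the blue knob, rad: 0 = fully shut (leaning 0.5 rad to the bar's -x side), 1.0 = fully open (leaning 0.5 rad to +x); hinge axis along the bar's y, 56 mm above the table over the bar's long centre line; friction keeps it where it is left, about 1.5 N at the knob moves it, with hard stops at both ends
- blue_knob (a point): Centre of the blue ball knob, 32 mm diameter, at the end of its 10 mm thick steel lever, 95 mm from the hinge (139 mm above the table at either end of the swing, 151 mm upright)
- black_lever (a joint): Hinge of the valve lever with the black knob, rad: 0 = fully shut (leaning 0.5 rad to the bar's -x side), 1.0 = fully open (leaning 0.5 rad to +x); hinge axis along the bar's y, 56 mm above the table over the bar's long centre line; friction keeps it where it is left, about 1.5 N at the knob moves it, with hard stops at both ends
- black_knob (a point): Centre of the black ball knob, 32 mm diameter, at the end of its 10 mm thick steel lever, 95 mm from the hinge (139 mm above the table at either end of the swing, 151 mm upright)
- white_lever (a joint): Hinge of the valve lever with the white knob, rad: 0 = fully shut (leaning 0.5 rad to the bar's -x side), 1.0 = fully open (leaning 0.5 rad to +x); hinge axis along the bar's y, 56 mm above the table over the bar's long centre line; friction keeps it where it is left, about 1.5 N at the knob moves it, with hard stops at both ends
- white_knob (a point): Centre of the white ball knob, 32 mm diameter, at the end of its 10 mm thick steel lever, 95 mm from the hinge (139 mm above the table at either end of the swing, 151 mm upright)
- pink_jar_mid (a point): Loose pink paint jar, 48 mm diameter, 70 mm high; point at mid-height on its axis. It stands near the bar's -x side
- yellow_jar_mid (a point): Loose yellow paint jar, 48 mm diameter, 70 mm high; point at mid-height
- cup_mid (a point): Loose white cup, 76 mm diameter, 100 mm high; point at mid-height
- tape_mid (a point): Loose roll of yellow tape lying flat, 100 mm diameter, 25 mm high; its centre
- hammer_grip (a point): Grip of a loose hammer lying on the table

How it is judged:
On the way, in this order (a step that is already met when the one before it is completed fails the run):
1. the pink valve is shut while the yellow one is still shut (value of joint pink_lever below 0.15 rad and value of joint yellow_lever below 0.3 rad), for 0.2 s.
2. the yellow valve is fully open (value of joint yellow_lever above 0.85 rad and value of joint pink_lever below 0.15 rad), for 0.2 s.
At the end, for the whole second after the job is handed in: The pink lever is within 0.15 rad of its shut stop and the yellow one within 0.15 rad of its open stop, both at rest; the knobs of the blue, black and white levers are within 12 mm of where they began, and the jars, cup, tape and hammer within 20 mm (all of step 2 and velocity of joint pink_lever between -0.05 and 0.05 rad/s and velocity of joint yellow_lever between -0.05 and 0.05 rad/s and distance of each of blue_knob, black_knob, white_knob from where it was at the start of the episode below 0.012 m and distance of each of pink_jar_mid, yellow_jar_mid, cup_mid, tape_mid, hammer_grip from where it was at the start of the episode below 0.02 m); the robot touches nothing.
It fails at once if pink and yellow valves open together (value of joint each of pink_lever, yellow_lever above 0.3 rad).
It fails at once if another lever was moved (its knob by more than 12 mm) (distance of any of blue_knob, black_knob, white_knob from where it was at the start of the episode above 0.012 m).
It fails at once if a loose thing was knocked more than 20 mm out of place (distance of any of pink_jar_mid, yellow_jar_mid, cup_mid, tape_mid, hammer_grip from where it was at the start of the episode above 0.02 m).
It also fails if it takes over 40 s, if anything falls off the work surface, if the arm or the gripper's body presses on something with over 40 N, if the wrist force passes 120 N, or if a joint passes its speed limit or range.

### The arm

A 6-joint arm with a two-finger parallel gripper is mounted at the origin on the work surface. World frame = base frame: x ahead of the robot, y to its left, z up, the work surface at z = 0. Lengths are in m, angles in rad, forces in N, time in s.
With the tool pointing down it reaches from about 0.425 to 0.95 m from the base axis. Payload 3.5 kg.
Tool frame: the origin (TCP) lies at the very end of the fingers, on their centre line; the grasp point (between the pads) lies 19 mm behind it (ctrl.grip_point_offset is the distance from the TCP to the grasp point, in m); z points along the fingers, y is the line along which they close (so a half turn about z gives the same grasp; the last joint's range is limited). The gripper opens to 85 mm and grips with 20 to 120 N. Pads are 22 mm wide; open, the fingers measure 114 mm over their backs; the gripper's body (76 mm by 85 mm) begins 54 mm behind the grasp point. The pads swing forward as they close: fully open they stand 13 mm farther back than shut.
Start: joints at [-1.453, 0.286, 1.577, -0, 1.279, -0.15], TCP at [0.179, -0.651, 0.231] pointing down, gripper open.
Joint ranges: [-2.77, 2.77], [-0.9, 2.22], [0.21, 2.48], [-1.53, 4.67], [0.24, 2.81], [-2.84, 2.84]. Speed limits (rad/s): [2.79, 2.79, 3.14, 3.14, 3.14, 3.14].

### API

Orientations are given as a unit quaternion [x, y, z, w].
In Python, from plant import ctrl gives the robot as it stands. The module is installed in compiled form; this text tells all that it offers.
- The arm moves only by the shell command python3 -m pendant 'ROWS' [OPENING] [FORCE]. ROWS is JSON, a list of rows, each an object of numbers: "dx", "dy", "dz": the shift along the tool's x, y, z in cm; "twist": the turn about the tool's z in degrees. A call has 1 to 10 rows; each row is the pose to reach, as a shift and turn from the pose commanded when the call began, along the tool's axes at that moment; what a row does not reach only later rows make up. A row lasts 1/8 s, in which the tool goes at most 62.5 mm and 10.7 degrees, less where a joint would pass 70% of its speed; a pose out of reach is approached as far as the arm can. A call with a gripper value outside its range is refused whole. OPENING is the opening in per cent of the stroke, from 0 (shut) to 100 (fully open), set as the call begins (- or left out, the last holds). The fingers move at their own pace and stop on an object; FORCE is the grip in N (left out, the last holds). Time passes only in rows, so rows that repeat a pose let the fingers close. It gives the time, the measured TCP pose, the force, the opening and the grip force at its end, in the units of the state.
- ctrl.get_state(): the state, without advancing time (a new reading comes with each control period).
- ctrl.read_camera(name): name is "scene" or "top" or "wrist"; returns a dict with "img" (480x640x3 uint8, red, green, blue), "depth" (480x640 float32, m along the optical axis (not along the pixel's ray), 0 where there is no reading), "camera_matrix" (3x3 intrinsics, pixels), "xyz" and "rotation" of the camera in the world; the wrist camera has in their place "tool_from_camera" (4x4, takes a point from camera to tool coordinates, whose origin is the TCP and whose axes are the flange's). Camera axes: x right, y up, looking along -z (the intrinsics and any distortion apply to the point x, -y, -z); pixel columns grow to the right and rows downward; lengths in m; the calibration is good to about 2 mm. A picture is of the moment at which its call begins: read the wrist's pose just before it.
- ctrl.sign_off(): hands the job in; it is judged then, once.
The state is a dict: "time": time; "qpos": joint angles; "dq": joint speeds; "joint_efforts": joint torques, N m; "eef_pos": TCP position; "tcp_rot": TCP orientation; "contact_force": force on the tool from outside, world axes, zero at the start; "wrist_torque": the same for the moment, N m; "opening": opening from 0.0 (shut) to 1.0 (fully open); "finger_force": force on a finger pad.
Only numpy, scipy, OpenCV 4.12 (cv2) and the standard library are available. Lean on these libraries where they do the work, as an engineer would, in place of code of your own. Each camera call takes 0.05 s, during which the arm holds its last target. There are 200 camera calls.

## Working session

There is one attempt and no reset: what is moved stays moved. The work goes in short steps, Python scripts to look and compute and a shell command to move; the robot and the scene stay as the last step left them, time stands still between calls to the robot, and variables do not carry over. Pictures are saved under pics/ and viewed, at most 10 in all, crops included, and the job is handed in when it is done.

```bash
mkdir -p pics; cat > h.py <<'E'
import numpy as np,cv2
from plant import ctrl
def cam(n):
    s=ctrl.get_state(); d=ctrl.read_camera(n); return s,d
def world(d,u,v,z=None):
    K=np.array(d["camera_matrix"]);R=np.array(d["rotation"]);
    if R.shape!=(3,3):
        from scipy.spatial.transform import Rotation as Ro
        R=Ro.from_quat(R.ravel()).as_matrix()
    r=np.array([(u-K[0,2])/K[0,0],-(v-K[1,2])/K[1,1],-1.]); 
    w=R@r;c=np.array(d["xyz"])
    return c+w*(d["depth"][int(v),int(u)] if z is None else (z-c[2])/w[2])
E
python3 - <<'E'
from h import *
for n in("top","scene"):
    s,d=cam(n);cv2.imwrite(f"pics/{n}1.png",d["img"][:,:,::-1]);np.savez(f"{n}.npz",**d);print(n,d["xyz"],d["rotation"],d.keys(),d["camera_matrix"])
print(s)
E
```

```text
top [ 0.39925862 -0.08208127  1.46767884] [ 0.0453188  -0.04512333 -0.70187948  0.70941898] dict_keys(['img', 'depth', 'camera_matrix', 'xyz', 'rotation']) [[508.10829847   0.         324.22121922]
 [  0.         508.10829847 244.43451367]
 [  0.           0.           1.        ]]
scene [1.30605593 0.45228371 0.67802138] [0.22250618 0.43452786 0.77711824 0.39719488] dict_keys(['img', 'depth', 'camera_matrix', 'xyz', 'rotation']) [[451.83940738   0.         317.40965615]
 [  0.         451.83940738 226.33237239]
 [  0.           0.           1.        ]]
{'time': 0.05, 'qpos': array([-1.45300440e+00,  2.87186073e-01,  1.57815728e+00,  4.70801184e-06,
        1.27858512e+00, -1.50029678e-01]), 'dq': array([-0.00166047,  0.00113408, -0.00107535,  0.00270159, -0.0014656 ,
       -0.00038265]), 'joint_efforts': array([ 1.18149526e-05, -4.07555008e+01, -2.93926567e+01, -1.74691290e-04,
        3.61621191e-03,  3.00748674e-06]), 'eef_pos': array([ 0.17855982, -0.65028557,  0.22994424]), 'tcp_rot': array([ 9.91046754e-01,  1.33510177e-01,  2.10777212e-05, -1.16772239e-03]), 'contact_force': array([-0.71491117, -0.51363318, -0.46920798]), 'wrist_torque': array([-0.01796817,  0.00934032, -0.01538068]), 'finger_force': 0.0, 'opening': 0.9981343719484358}
```

View pics/top1.png

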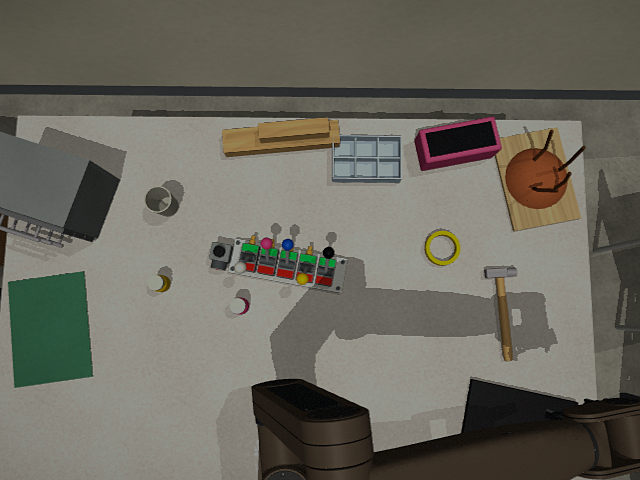

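View pics/scene1.png

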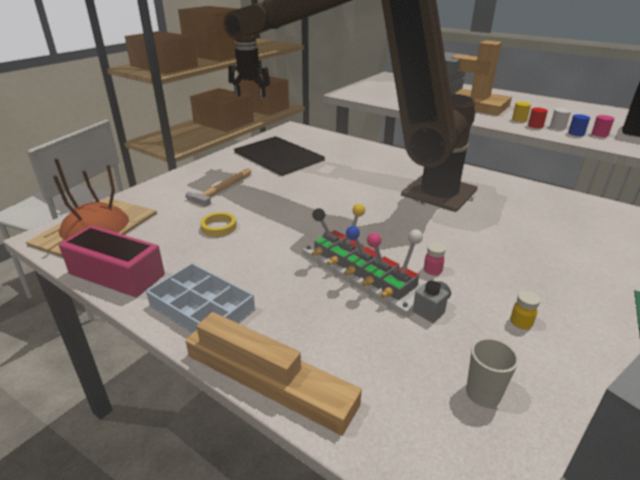

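The top view shows the row running from the regulator on the left: white at (239,267), shut; pink at (267,243), open; blue at (288,244), open; yellow at (303,279), shut; black at (328,252), open. The pink jar stands at (240,305), on the shut side. Next I'll measure these points.

```bash
python3 - <<'E'
from h import *
d=dict(np.load("top.npz"));
hsv=cv2.cvtColor(d["img"],cv2.COLOR_RGB2HSV)
def cen(m,x0,y0,x1,y1):
    mm=np.zeros_like(m);mm[y0:y1,x0:x1]=m[y0:y1,x0:x1]
    n,l,st,c=cv2.connectedComponentsWithStats(mm.astype(np.uint8));i=1+np.argmax(st[1:,4]);return c[i],st[i,4]
H,S,V=[hsv[...,i].astype(int) for i in range(3)]
for n,m,b,z in [("pink",(H>155)&(H<175)&(S>120),(255,232,278,254),.139),("blue",(H>105)&(H<130)&(S>120),(278,234,298,254),.139),("yellow",(H>18)&(H<32)&(S>150),(292,268,314,290),.139),("black",V<45,(318,242,338,262),.139),("white",(S<40)&(V>150),(230,258,247,277),.139),("jar",(S<40)&(V>170),(228,294,246,314),.07)]:
    c,a=cen(m,*b);print(n,c.round(1),a,world(d,*c,z).round(4), world(d,*c).round(3))
for u,v in((220,252),):print("reg",world(d,u,v))
E
```

```text
pink [266.1 243.1] 103 [0.5721 0.0726 0.139 ] [0.569 0.07  0.163]
blue [287.2 244.3] 104 [0.5696 0.0168 0.139 ] [0.568 0.016 0.155]
yellow [302.  278.6] 108 [ 0.4797 -0.0236  0.139 ] [ 0.479 -0.024  0.158]
black [328.1 252.5] 105 [ 0.549  -0.0912  0.139 ] [ 0.547 -0.091  0.157]
white [233.1 261.4] 38 [0.5228 0.1579 0.139 ] [0.534 0.18  0.019]Traceback (most recent call last):
  File "<stdin>", line 9, in <module>
  File "<stdin>", line 6, in cen
    return _wrapfunc(a, 'argmax', axis=axis, out=out, **kwds)
    return bound(*args, **kwds)
ValueError: attempt to get argmax of an empty sequence
```

```bash
python3 - <<'E'
from h import *
im=cv2.imread("pics/top1.png")[220:325,195:360];cv2.imwrite("pics/c.png",cv2.resize(im,None,fx=4.8,fy=4.8,interpolation=2))
E
```

```text
(no output)
```

View pics/c.png

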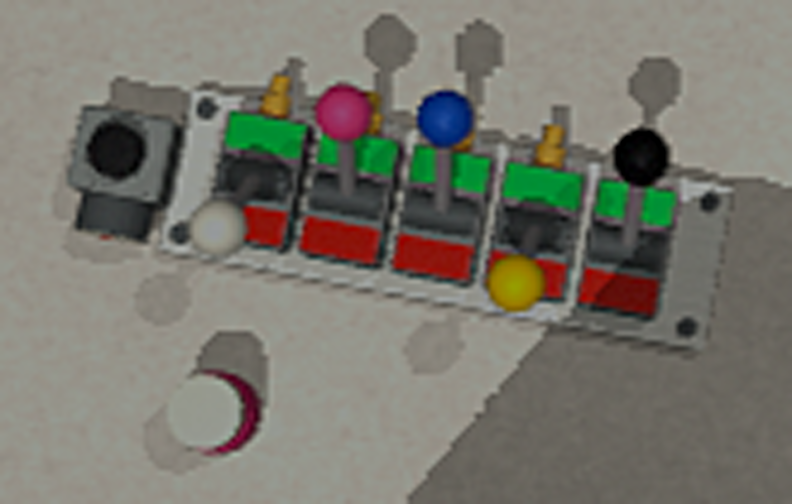

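The crop confirms that order. The bar is yawed about -9°, and the jar is well below knob height. I'll push each knob from the side with the closed fingers.

```bash
python3 - <<'E'
from h import *
d=dict(np.load("top.npz"))
W=[world(d,195+x/4.8,220+y/4.8,.021) for x,y in((207,108),(180,232),(709,202),(687,327))]
for w in W:print(w.round(4))
W=np.array(W);e=(W[0]+W[1]-W[2]-W[3])[:2];e/=np.linalg.norm(e);print("ydir",e,"yaw deg",np.degrees(np.arctan2(-e[0],e[1])))
o=W.mean(0)[:2];ex=np.array([e[1],-e[0]]);print("bar mid",o)
s=ctrl.get_state();t=s["eef_pos"][:2]
for n,p in dict(pink=(.5721,.0726),blue=(.5696,.0168),yellow=(.4797,-.0236),black=(.549,-.0912),white=world(d,195+217/4.8,220+228/4.8,.139)[:2],tcp=t).items():
    q=np.array(p)-o;print(n,"bar x,y mm",(1000*q@ex).round(1),(1000*q@e).round(1))
from scipy.spatial.transform import Rotation as R
print(R.from_quat(s["tcp_rot"]).as_matrix().round(3))
E
```

```text
[0.5884 0.1666 0.021 ]
[0.5139 0.1803 0.021 ]
[ 0.5351 -0.1341  0.021 ]
[ 0.4608 -0.1215  0.021 ]
ydir [0.17381846 0.98477771] yaw deg -10.009906839472889
bar mid [0.52455337 0.02283362]
pink bar x,y mm 38.2 57.3
blue bar x,y mm 45.4 1.9
yellow bar x,y mm -36.1 -53.5
black bar x,y mm 43.9 -108.0
white bar x,y mm -37.5 111.1
tcp bar x,y mm -223.7 -723.1
[[ 0.964  0.265 -0.   ]
 [ 0.265 -0.964  0.002]
 [ 0.    -0.002 -1.   ]]
```

```bash
python3 -m pendant '[{"dx":4,"dy":-3.8},{"dx":8,"dy":-7.6},{"dx":12,"dy":-11.4},{"dx":16,"dy":-15.2},{"dx":20,"dy":-19},{"dx":24,"dy":-22.8},{"dx":28,"dy":-26.6},{"dx":32,"dy":-30.4}]' 0 40
python3 -m pendant '[{"dx":4,"dy":-3.8,"twist":5},{"dx":8,"dy":-7.6,"twist":10},{"dx":12,"dy":-11.4,"twist":15},{"dx":16,"dy":-15.2,"twist":20},{"dx":20,"dy":-19,"twist":25.4},{"dx":24,"dy":-22.8,"twist":25.4},{"dx":28.8,"dy":-27,"twist":25.4},{"dx":28.8,"dy":-27,"twist":25.4},{"dx":28.8,"dy":-27,"twist":25.4}]'
python3 - <<'E'
from h import *
s,d=cam("wrist");cv2.imwrite("pics/w1.png",d["img"][:,:,::-1])
o=np.array([.52455,.02283]);e=np.array([.17382,.98478]);ex=np.array([e[1],-e[0]])
q=s["eef_pos"][:2]-o;print((1000*q@ex).round(1),(1000*q@e).round(1),s["time"])
E
```

```text
-223.7 -723.1 0.1$[0]: bad value
$[0]: bad value
```

View pics/w1.png

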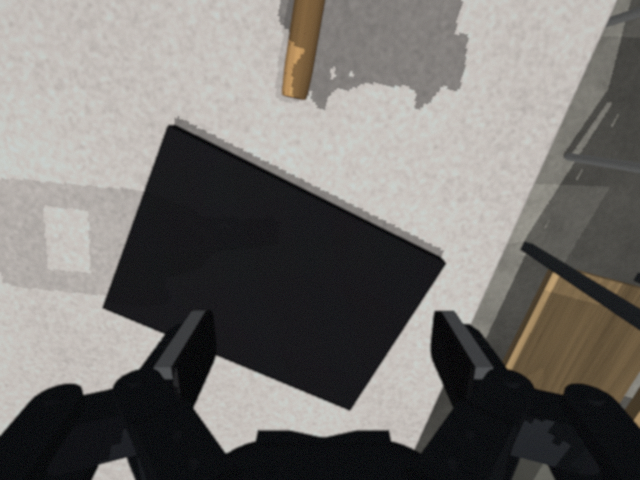

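The arm hasn't moved: the image shows only the hammer grip end at (300,60) and the black mat. The rows were refused, probably because every key has to be present.

```bash
python3 -m pendant '[{"dx":4,"dy":-3.8,"dz":0,"twist":0},{"dx":8,"dy":-7.6,"dz":0,"twist":0},{"dx":12,"dy":-11.4,"dz":0,"twist":0},{"dx":16,"dy":-15.2,"dz":0,"twist":0},{"dx":20,"dy":-19,"dz":0,"twist":0},{"dx":24,"dy":-22.8,"dz":0,"twist":0},{"dx":28,"dy":-26.6,"dz":0,"twist":0},{"dx":32,"dy":-30.4,"dz":0,"twist":0}]' 0 40
```

```text
time: 1.15
eef_pos: [0.4073, -0.2713, 0.2312]
tcp_rot: [0.991, 0.133, 0.0, 0.0]
contact_force: [0.3, -0.7, 0.4]
opening: -0.004
finger_force: 0.0
```

```bash
python3 -m pendant '[{"dx":4,"dy":-3.8,"dz":0,"twist":5},{"dx":8,"dy":-7.6,"dz":0,"twist":10},{"dx":12,"dy":-11.4,"dz":0,"twist":15},{"dx":16,"dy":-15.2,"dz":0,"twist":20},{"dx":20,"dy":-19,"dz":0,"twist":25.4},{"dx":24,"dy":-22.8,"dz":0,"twist":25.4},{"dx":28.8,"dy":-27,"dz":0,"twist":25.4},{"dx":28.8,"dy":-27,"dz":0,"twist":25.4},{"dx":28.8,"dy":-27,"dz":0,"twist":25.4}]'
cat >> h.py <<'E'
o=np.array([.52455,.02283]);e=np.array([.17382,.98478]);ex=np.array([e[1],-e[0]])
def bar():
    s=ctrl.get_state();q=s["eef_pos"][:2]-o;print("bar",(1000*q@ex).round(1),(1000*q@e).round(1),s["eef_pos"][2],s["contact_force"],s["time"])
E
python3 - <<'E'
from h import *
s,d=cam("wrist");cv2.imwrite("pics/w2.png",d["img"][:,:,::-1]);bar()
E
```

```text
time: 2.28
eef_pos: [0.6127, 0.0636, 0.2306]
tcp_rot: [0.996, -0.087, -0.001, 0.0]
contact_force: [-1.0, -0.1, -0.5]
opening: 0.002
finger_force: 0.0
bar 79.7 54.8 0.23088409079249816 [-0.697236   -0.0995299   0.59817033] 2.325
```

View pics/w2.png

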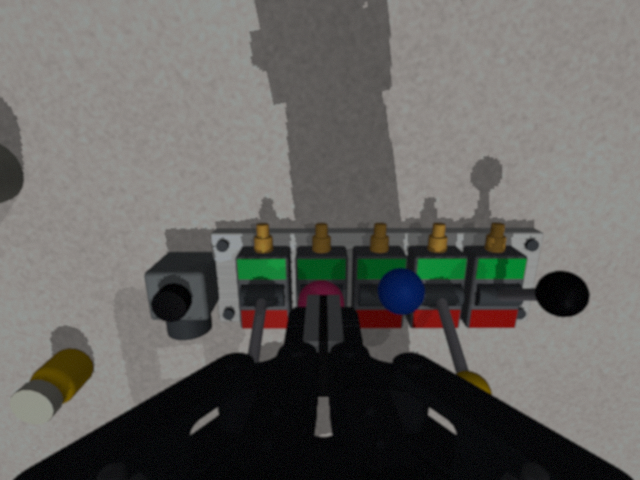

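The view from above has the bar square to the tool, with the pink knob behind the fingertips at (322,292) and blue at (400,290). I'll check by projection that the tip is on the knob's +x side.

```bash
python3 - <<'E'
from h import *
from scipy.spatial.transform import Rotation as Ro
s,d=cam("wrist");T=np.array(d["tool_from_camera"]);K=np.array(d["camera_matrix"]);R=Ro.from_quat(s["tcp_rot"]).as_matrix();print(T.round(3))
def proj(p):
    c=np.linalg.inv(T)@np.append(R.T@(p-s["eef_pos"]),1);r=np.array([c[0],-c[1],-c[2]]);u=K@r;return (u/u[2])[:2].round(0)
print("tcp",proj(s["eef_pos"]))
for n,x,y in(("pink",45.5,55),("pink38",38,57),("blue",45.5,0),("yellow",-45,-55),("black",45,-110)):
    xy=o+ex*x/1e3+e*y/1e3;print(n,proj(np.array([*xy,.139])))
print(proj(np.array([*(o+ex*.05*0),.054])))
E
```

```text
[[ 0.     0.95   0.312  0.081]
 [ 1.     0.    -0.001  0.   ]
 [-0.001  0.312 -0.95  -0.143]
 [ 0.     0.     0.     1.   ]]
tcp [322. 316.]
pink [322. 293.]
pink38 [319. 302.]
blue [402. 293.]
yellow [466. 399.]
black [561. 293.]
[381. 296.]
```

The projection matches the image, so pink stands fully open at bar x=45 mm, y=55 mm. Now I'll descend on its +x side and push.

```bash
python3 -m pendant '[{"dx":0.6,"dy":0,"dz":3,"twist":0},{"dx":0.6,"dy":0,"dz":6,"twist":0},{"dx":0.6,"dy":0,"dz":9,"twist":0},{"dx":0.6,"dy":0,"dz":10.5,"twist":0},{"dx":0.6,"dy":0,"dz":10.5,"twist":0}]'
python3 -m pendant '[{"dx":-1.5,"dy":0,"dz":0,"twist":0},{"dx":-2.7,"dy":0,"dz":0,"twist":0},{"dx":-3.9,"dy":0,"dz":0,"twist":0},{"dx":-5.1,"dy":0,"dz":0,"twist":0},{"dx":-6.3,"dy":0,"dz":0,"twist":0},{"dx":-7.5,"dy":0,"dz":0,"twist":0},{"dx":-8.7,"dy":0,"dz":0,"twist":0},{"dx":-9.6,"dy":0,"dz":0,"twist":0},{"dx":-10.1,"dy":0,"dz":0,"twist":0},{"dx":-10.1,"dy":0,"dz":0,"twist":0}]'
python3 -c "
from h import *
bar()"
```

```text
time: 3.0
eef_pos: [0.6181, 0.0617, 0.1254]
tcp_rot: [0.996, -0.088, -0.001, 0.0]
contact_force: [-0.3, -1.2, 0.1]
opening: 0.002
finger_force: 0.0
time: 4.25
eef_pos: [0.5188, 0.0802, 0.1261]
tcp_rot: [0.996, -0.088, -0.001, -0.0]
contact_force: [-0.9, 0.3, -0.2]
opening: 0.003
finger_force: 0.0
bar -15.6 55.5 0.1261410093428652 [-0.87668623  0.25106891 -0.24551482] 4.25
```

```bash
python3 -m pendant '[{"dx":-0.3,"dy":0,"dz":0,"twist":0},{"dx":-0.6,"dy":0,"dz":0,"twist":0},{"dx":-0.6,"dy":0,"dz":0,"twist":0}]'
python3 - <<'E'
from h import *
bar()
s,d=cam("scene");cv2.imwrite("pics/s2.png",cv2.resize(d["img"][170:330,260:480,::-1],None,fx=3.6,fy=3.6))
E
```

```text
time: 4.62
eef_pos: [0.5163, 0.0806, 0.1266]
tcp_rot: [0.996, -0.088, 0.004, 0.0]
contact_force: [8.6, -0.8, -6.7]
opening: -0.007
finger_force: 4.4
bar -18.2 55.5 0.1266370581939884 [ 8.59646945 -0.81783397 -6.74002005] 4.625
```

View pics/s2.png

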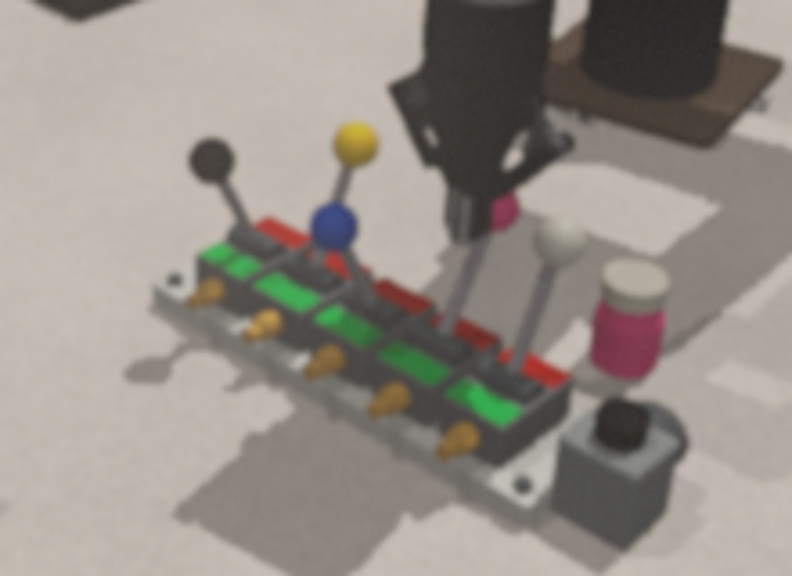

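Scene view: the pink lever leans over the red side and is against its stop, as the contact force shows. Yellow is still shut at (356,145). I'll back off, lift and go round to yellow's -x side.

```bash
python3 -m pendant '[{"dx":1,"dy":0,"dz":0,"twist":0},{"dx":1.5,"dy":0,"dz":-4,"twist":0},{"dx":1.5,"dy":0,"dz":-9,"twist":0},{"dx":0,"dy":3,"dz":-10.5,"twist":0},{"dx":-2.5,"dy":7,"dz":-10.5,"twist":0},{"dx":-5,"dy":11,"dz":-10.5,"twist":0},{"dx":-5.9,"dy":11.1,"dz":-10.5,"twist":0},{"dx":-5.9,"dy":11.1,"dz":-10.5,"twist":0}]'
python3 - <<'E'
from h import *
bar()
s,d=cam("wrist");cv2.imwrite("pics/w3.png",d["img"][:,:,::-1])
E
```

```text
time: 5.68
eef_pos: [0.4361, -0.0176, 0.2316]
tcp_rot: [0.996, -0.088, 0.0, -0.0]
contact_force: [0.1, -0.6, 0.2]
opening: 0.001
finger_force: 0.0
bar -80.1 -55.2 0.231588336254451 [ 0.0612787  -0.60768135  0.16769613] 5.675
```

View pics/w3.png

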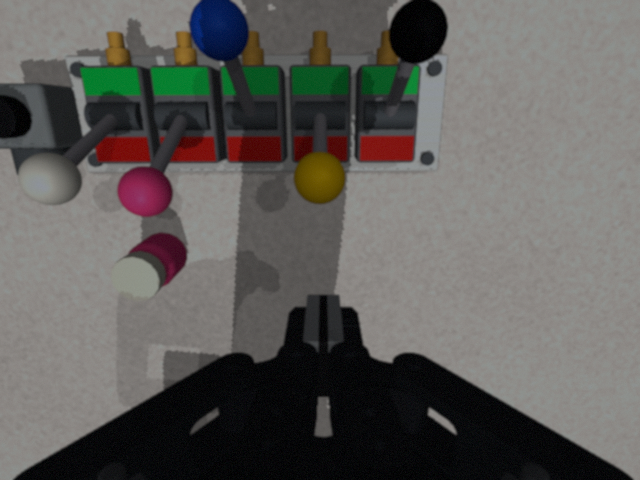

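Yellow sits straight ahead of the fingertips at (320,178). Pink is shut at (145,190), and the others haven't moved. Descend and push.

```bash
python3 -m pendant '[{"dx":0,"dy":0,"dz":4,"twist":0},{"dx":0,"dy":0,"dz":8,"twist":0},{"dx":0,"dy":0,"dz":10.5,"twist":0},{"dx":0,"dy":0,"dz":10.5,"twist":0}]'
python3 -m pendant '[{"dx":1,"dy":0,"dz":0,"twist":0},{"dx":2.2,"dy":0,"dz":0,"twist":0},{"dx":3.4,"dy":0,"dz":0,"twist":0},{"dx":4.6,"dy":0,"dz":0,"twist":0},{"dx":5.8,"dy":0,"dz":0,"twist":0},{"dx":7,"dy":0,"dz":0,"twist":0},{"dx":8.2,"dy":0,"dz":0,"twist":0},{"dx":9.1,"dy":0,"dz":0,"twist":0},{"dx":9.7,"dy":0,"dz":0,"twist":0},{"dx":9.7,"dy":0,"dz":0,"twist":0}]'
python3 -c "
from h import *
bar()"
```

```text
time: 6.22
eef_pos: [0.435, -0.0166, 0.1241]
tcp_rot: [0.996, -0.087, -0.003, -0.001]
contact_force: [-0.8, 1.0, 0.0]
opening: 0.003
finger_force: 0.0
time: 7.48
eef_pos: [0.5322, -0.0349, 0.1263]
tcp_rot: [0.996, -0.088, 0.0, 0.0]
contact_force: [-1.7, 0.4, -0.2]
opening: -0.002
finger_force: 0.3
bar 17.6 -55.6 0.1262757134870977 [-1.72080662  0.44493886 -0.18338669] 7.475
```

```bash
python3 -m pendant '[{"dx":0.3,"dy":0,"dz":0,"twist":0},{"dx":0.5,"dy":0,"dz":0,"twist":0},{"dx":0.5,"dy":0,"dz":0,"twist":0}]'
python3 -m pendant '[{"dx":-1,"dy":0,"dz":0,"twist":0},{"dx":-2,"dy":0,"dz":-2,"twist":0},{"dx":-4,"dy":0,"dz":-6,"twist":0},{"dx":-6,"dy":0,"dz":-10.5,"twist":0},{"dx":-9.5,"dy":0,"dz":-10.5,"twist":0},{"dx":-10,"dy":0,"dz":-10.5,"twist":0},{"dx":-10,"dy":0,"dz":-10.5,"twist":0}]'
python3 - <<'E'
from h import *
bar()
s,d=cam("wrist");cv2.imwrite("pics/w4.png",d["img"][:,:,::-1])
E
```

```text
time: 7.85
eef_pos: [0.5346, -0.0353, 0.126]
tcp_rot: [0.996, -0.087, -0.003, -0.0]
contact_force: [-7.9, 0.8, 1.4]
opening: -0.001
finger_force: 3.6
time: 8.72
eef_pos: [0.4384, -0.0182, 0.2314]
tcp_rot: [0.996, -0.088, 0.001, 0.0]
contact_force: [-0.7, -0.1, -0.1]
opening: 0.002
finger_force: 0.0
bar -77.7 -55.4 0.23143445878950064 [-0.70785335 -0.14154174 -0.09377112] 8.725
```

View pics/w4.png

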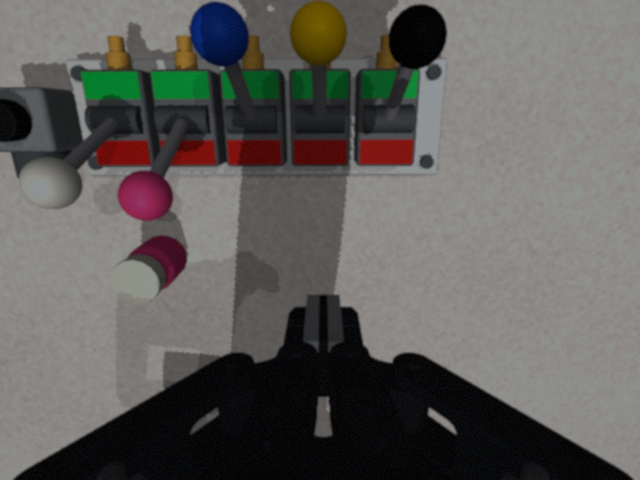

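Yellow is now fully open at (318,33), in line with blue and black. Pink is shut at (145,195), nothing else has moved, and the tool is clear.

```bash
python3 -c "
from plant import ctrl
print(ctrl.sign_off())"
```

```text
the job is handed in; nothing more can be done
None
```

The air is changed over and the job is handed in (no verdict came back): pink was pushed shut against its stop first, then yellow fully open; the last picture shows the other levers and the pink jar unmoved and the gripper clear, and the arm kept well away from the other loose things, which I did not re-check.

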